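# Hold the self-closing specimen tray out at the mark

## Task

The small green cabinet keeps light-sensitive eggs on a tray that a spring pulls shut. First swing its door open by the handle to about a right angle or more, and leave it open; then draw the tray out by its bar handle until its black pointer stands over the red rider on the scale strip, and finish while still holding the tray by its handle there, motionless, for the photograph. Leave the other things on the worktop and on the cabinet where they are.

Things in the scene. Friction and masses are not known exactly. Their poses are not given: they have to be found in the camera images.
- cabinet: fixed green cabinet, carcass 160 deep (x) x 180 wide (y) x 110 high; place and yaw vary. Origin on the worktop, under the middle of the carcass's front face; its -x points out of the front, y to the robot's left. An aluminium scale strip, 16 wide, 8 high, lies along the cabinet's x at cabinet y = +90, from the left front corner to 140 out, passing under the door
- door (a joint): door angle, rad: 0 shut, grows as it opens, stop at 2.0; starts shut or a little ajar. Hinged on a vertical axis at the carcass's right front edge; its free left edge swings out to -x, then right: counter-clockwise seen from above. Turns easily (about 1 N at the handle) and stays where it is left
- door_handle (a point): middle (z = 82) of the door handle's upright round grip, diameter 10, straight from z = 52 to 99; 35 in front of the door's outer face, 25 from the free edge, joined to the door by an arm at each end. Can be straddled from above, a finger on either side along the door's width. Turns with the door; its x axis points from the grip square to the door's face
- door_hinge (a point): point on the door's vertical hinge axis, at the height of door_handle (z = 82). The door is a hollow hood, 180 wide, z 22 to 108, 70 deep: shut, its outer face lies 70 in front of the carcass
- tray (a joint): how far the tray is drawn out, m: 0 fully in, stop at 0.115; it moves straight along the cabinet's -x. A spring always pulls it back in: about 3.6 N when fully in, plus 0.6 N per 10 mm drawn out; let go, it runs shut
- tray_handle (a point): middle of the tray's bar handle: level round bar, diameter 10, 80 long along the cabinet's y, z = 88; 45 in front of the tray's grey front panel (top at z = 98), an arm at each end; free below down to z = 30. With the tray in it is 51 in front of the carcass, hidden under the shut door, in the open once the door is open. Moves with the tray
- tray_pointer (a point): tip of the black pointer, 5 wide, that sticks out to the left at the foot of the tray's front panel, z = 27 mm, above the scale strip; moves with the tray; hidden under the shut door when the tray is in
- rider: red plastic rider clipped over the scale strip, the mark; 10 long along the cabinet's x, 24 wide, 17 high. Origin: its middle, at worktop height; its axes are parallel to the cabinet's. Fixed, but somewhere else on the strip each time, 55 to 95 in front of where the pointer stands when the tray is shut; it may lie partly under the shut door
- specimen_box_a: bystander: clear box with two pale eggs on cotton, 68x85x40; origin under its centre
- specimen_box_b: bystander: clear box with a bluish egg on cotton, 70x65x47; origin under its centre
- specimen_box_g: bystander: clear box with a pale egg on cotton, 68x65x42; origin under its centre
- caliper: bystander: steel vernier caliper lying flat, 80x238x14; origin under its centre
- loupe: bystander: black stand loupe, 45x45x36; origin under its centre
- dusting_brush: bystander: flat brush with a red handle, 21x152x10; origin under its centre
- tag_reel: bystander: white thread reel standing on top of the cabinet near its back, 44 across, 34 high; origin under its centre

How it is judged:
By the outcome, as a careful person would: the job done as asked, in the order asked, and still so for the second after the job is handed in, while the arm keeps its last pose, push and grip.
It also fails if it takes over 58 s, if anything falls off the work surface, if the arm or the gripper's body presses on something with over 40 N, if the wrist force passes 120 N, or if a joint passes its speed limit or range.

## Robot

A 7-joint arm with a two-finger parallel gripper is mounted at the origin on a cart in front of the work surface, level with it; the furniture and walls round the work are solid. World frame = base frame: x ahead of the robot, y to its left, z up, the work surface at z = 0. Lengths are in m, angles in rad, forces in N, time in s.
With the tool pointing down it reaches from about 0.35 to 0.9 m from the base axis. Payload 8.1 kg.
Tool frame: the origin (TCP) lies on the front face of the gripper's body, between the roots of the fingers; the fingertips stand 66 mm ahead of it and the grasp point (between the pads) lies 47 mm ahead of it (arm.finger_overhang is the distance from the TCP to the fingertips, in m); z points along the fingers, y is the line along which they close (so a half turn about z gives the same grasp; the last joint's range is limited). The gripper opens to 92 mm and grips with 3 to 60 N. Pads are 19 mm wide; open, the fingers measure 130 mm over their backs; the gripper's body (75 mm by 190 mm) begins 47 mm behind the grasp point.
Start: joints at [-1.234, 0.434, 0.025, 1.573, -0.012, 1.134, -0.075], TCP at [0.266, 0.566, 0.292] pointing down, gripper open.
Joint ranges: [-2.62, 2.62], [-0.44, 2.09], [-1.27, 1.32], [0.08, 2.57], [-1.32, 4.46], [0.12, 2], [-2.74, 2.74]. Speed limits (rad/s): [2.22, 2.22, 3.01, 3.01, 3.14, 3.14, 3.14].

## Interface

Orientations are given as a rotation vector (axis times angle).
In Python, from cell import readout, cams, workorder, spotter, arm gives the robot as it stands.
- The arm moves only by the shell command python3 -m creep FILE [FORCE], which reads ROWS from the file FILE. ROWS is one flat JSON list of numbers that holds 1 to 10 rows one after another, with no inner brackets; each row has 5 numbers: dx, dy, dz in shares of the most that a row can go, 1 being 50 mm, then a turn about the tool's z in fractions of the full range, 1 being pi/2 rad, then the opening from 0.0 (shut) to 1.0 (fully open); each row shifts and turns the commanded pose from where the row before left it, along the tool's axes as they then stand; what a row does not reach is not made up. A row lasts 1/10 s, in which the tool goes at most 0.05 m and 0.15 rad, less where a joint would pass 70% of its speed; a pose out of reach is approached as far as the arm can. The fingers move at their own pace and stop on an object; FORCE is the grip in N (left out, the last holds). Time passes only in rows, so rows that do not move let the fingers close. It prints the time, the measured TCP pose, the force, the opening and the grip force at its end. Shift and turn numbers lie between -1 and 1, and a call with a number outside is refused. Input that does not fit is refused with a message, and nothing moves.
- readout.observe(): the state, without advancing time (a new reading comes with each control period).
- cams.get_image(name): name is "side" or "top" or "wrist"; returns a dict with "image" (480x640x3 uint8, blue, green, red), "fx", "fy", "cx", "cy" (pixels), "cam_to_world" (4x4, takes a point from camera to world coordinates); the wrist camera has in their place "mount" (4x4, takes a point from camera to tool coordinates, whose origin is the TCP and whose axes are the flange's). Camera axes: x right, y down, z forward; pixel columns grow to the right and rows downward; lengths in m; the calibration is good to about 2 mm. A picture is of the moment at which its call begins: read the wrist's pose just before it. There is no depth.
- workorder.sign_off(): hands the job in; it is judged then, once.
Trained networks look in a picture, given as the dict that the camera call returned (one of the last four; its "shot" number tells which), for a name from the list of things; names that differ only in an ending like _2 or _b are one class to them, and where a whole thing is asked for, a point or a joint stands for the part that bears it (a point fixed in the world has none). Each returns a list of dicts, best first, with "score" (0 to 1); they miss things now and then, are a little off and sometimes report something else, mostly with a low value. They report only what shows in the picture. A call takes as long as a camera call.
- spotter.boxes_of(picture, name): "centre" ([x, y, z] in m, in the coordinates of the camera as it stood for that picture, good to about 4 mm: the middle of the surface that is visible of it).
The state is a dict: "clock": time; "joints": joint angles; "dq": joint speeds; "joint_efforts": joint torques, N m; "position": TCP position; "ee_rot": TCP orientation; "force": force on the tool from outside, world axes, zero at the start; "ft_torque": the same for the moment, N m; "width": opening from 0.0 (shut) to 1.0 (fully open); "gripper_force": force on a finger pad.
Only numpy, scipy, OpenCV 4.12 (cv2) and the standard library are available. Lean on these libraries where they do the work, as an engineer would, in place of code of your own. Each camera call takes 0.05 s, during which the arm holds its last target. There are 200 camera calls.

## Working session

There is one attempt and no reset: what is moved stays moved. The work goes in short steps, Python scripts to look and compute and a shell command to move; the robot and the scene stay as the last step left them, time stands still between calls to the robot, and variables do not carry over. Pictures are saved under pics/ and viewed, at most 10 in all, crops included, and the job is handed in when it is done.

```bash
ls; mkdir -p pics; cat > h.py <<'E'
import numpy as np, cv2
from scipy.spatial.transform import Rotation as R
from cell import readout, cams, workorder, spotter, arm
def c2w(im,st=None):
    if "cam_to_world" in im: return np.array(im["cam_to_world"])
    T=np.eye(4); T[:3,:3]=R.from_rotvec(st["ee_rot"]).as_matrix(); T[:3,3]=st["position"]
    return T@np.array(im["mount"])
def shot(n):
    st=readout.observe(); im=cams.get_image(n); return im,c2w(im,st)
def onplane(im,T,u,v,z):
    d=T[:3,:3]@np.array([(u-im["cx"])/im["fx"],(v-im["cy"])/im["fy"],1]); o=T[:3,3]
    return o+d*(z-o[2])/d[2]
def proj(im,T,p):
    q=T[:3,:3].T@(np.array(p)-T[:3,3]); return im["fx"]*q[0]/q[2]+im["cx"],im["fy"]*q[1]/q[2]+im["cy"]
def find(im,T,name,k=2):
    for b in spotter.boxes_of(im,name)[:k]:
        c=T[:3,:3]@np.array(b["centre"])+T[:3,3]; print(name,np.round(c,3),round(b["score"],2),np.round(proj(im,T,c)))
E
python3 - <<'E'
from h import *
st=readout.observe(); print(st["clock"],st["position"],st["ee_rot"])
for n in ["top","side"]:
    im,T=shot(n); cv2.imwrite(f"pics/{n}0.png",im["image"]); print(n,T[:3,3].round(3),im["fx"])
    for k in ["cabinet","door_handle","door","rider","tray_handle","tag_reel","specimen_box_a","caliper","loupe","dusting_brush"]: find(im,T,k,3)
E
```

```text
pics
0.0 [0.26592878 0.56514795 0.29144378] [-6.85319288e-01 -3.06567510e+00  2.46070932e-03]
top [0.26  0.007 1.349] 451.6835276244885
cabinet [0.637 0.098 0.114] 0.93 [287. 202.]
cabinet [0.57  0.089 0.111] 0.66 [291. 226.]
door_handle [0.568 0.09  0.108] 0.63 [290. 227.]
door [0.568 0.09  0.106] 0.58 [290. 227.]
rider [0.623 0.129 0.038] 0.44 [279. 214.]
tag_reel [0.733 0.138 0.15 ] 0.53 [272. 166.]
specimen_box_a [0.313 0.319 0.022] 0.83 [214. 321.]
specimen_box_a [ 0.502 -0.259  0.027] 0.57 [410. 251.]
specimen_box_a [0.57  0.089 0.105] 0.53 [291. 226.]
caliper [ 0.335 -0.29   0.01 ] 0.76 [423. 308.]
caliper [0.367 0.046 0.009] 0.32 [308. 300.]
loupe [0.566 0.087 0.105] 0.69 [291. 227.]
loupe [ 0.753 -0.285  0.015] 0.65 [412. 173.]
dusting_brush [0.37  0.045 0.009] 0.54 [309. 299.]
side [ 0.526 -1.041  0.89 ] 624.3194280936361
door_handle [0.58  0.046 0.105] 0.87 [340. 217.]
door [0.576 0.043 0.101] 0.64 [338. 219.]
tag_reel [0.734 0.133 0.133] 0.76 [408. 184.]
tag_reel [0.648 0.039 0.107] 0.42 [372. 218.]
specimen_box_a [0.322 0.315 0.023] 0.93 [235. 182.]
specimen_box_a [ 0.514 -0.274  0.02 ] 0.88 [308. 358.]
specimen_box_a [ 0.603 -0.294  0.017] 0.6 [357. 367.]
caliper [ 0.331 -0.298  0.007] 0.65 [206. 373.]
loupe [ 0.754 -0.297  0.02 ] 0.7 [442. 367.]
dusting_brush [0.377 0.04  0.008] 0.78 [248. 254.]
```

```bash
python3 - <<'E'
import cv2
a=cv2.imread("pics/top0.png"); cv2.imwrite("pics/topc.png",cv2.resize(a[130:330,200:460],None,fx=3,fy=3,interpolation=2))
a=cv2.imread("pics/side0.png"); cv2.imwrite("pics/sidec.png",cv2.resize(a[120:390,180:490],None,fx=2.2,fy=2.2,interpolation=2))
E
```

```text
(no output)
```

View pics/topc.png

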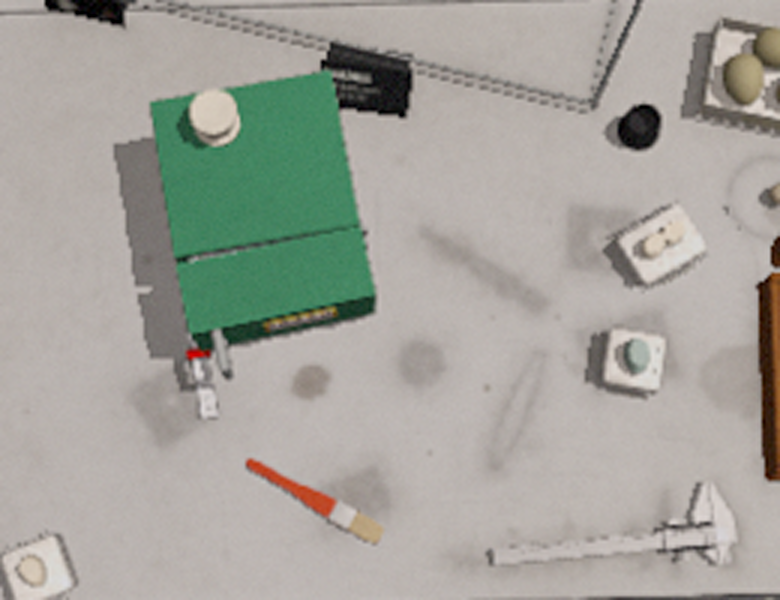

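View pics/sidec.png

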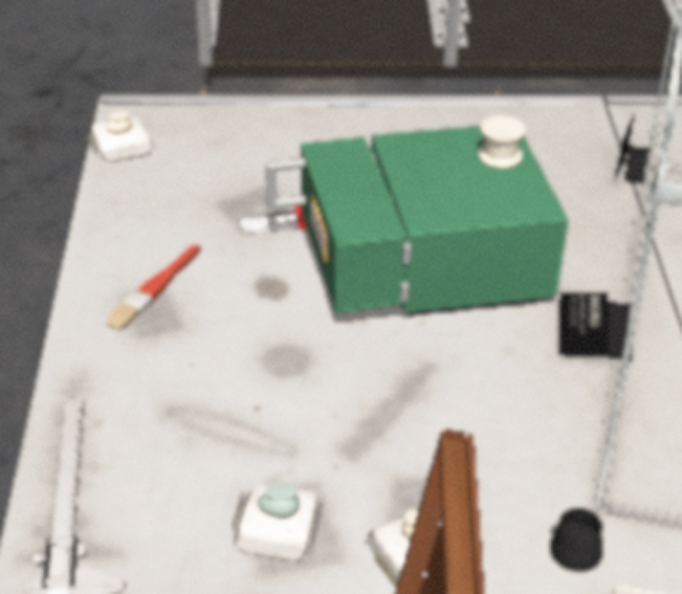

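Top crop: cabinet is green, its front corners near (176,258) and (360,232). The door is slightly ajar, the grip is at (226,360), the red rider at (199,354) and the strip end at (207,415). Side crop: the grip is upright at (270,165–208).

```bash
python3 - <<'E'
from h import *
im,T=shot("top"); P=lambda u,v,z:onplane(im,T,200+u/3,130+v/3,z)[:2].round(4)
for n,u,v,z in [("BL",152,102,.11),("BR",327,72,.11),("FR",360,232,.11),("FL",176,258,.11),("doorFR",375,297,.108),("doorFL",190,332,.108),("hinge?",363,231,.108),("grip top",225,357,.099),("grip bot",229,375,.052),("strip end",207,417,.008)]: print(n,P(u,v,z))
hsv=cv2.cvtColor(im["image"],cv2.COLOR_BGR2HSV)
m=((hsv[...,0]<8)|(hsv[...,0]>172))&(hsv[...,1]>150)
ys,xs=np.nonzero(m[240:258,255:275]); print("rider px",xs.mean()+255,ys.mean()+240,len(xs)); print(onplane(im,T,xs.mean()+255,ys.mean()+240,.016))
im,T=shot("side"); P=lambda u,v,z:onplane(im,T,180+u/2.2,120+v/2.2,z)[:2].round(4)
for n,u,v,z in [("FL",373,137,.11),("FR",410,240,.11),("BR",566,218,.11),("doorFL",302,145,.108),("doorFR",337,248,.108),("grip top",270,167,.099),("grip bot",270,206,.052)]: print("s",n,P(u,v,z))
E
```

```text
BL [0.7578 0.2032]
BR [0.7843 0.0327]
FR [0.6213 0.0046]
FL [0.6004 0.1793]
doorFR [ 0.5579 -0.0079]
doorFL [0.5288 0.1662]
hinge? [0.6228 0.0017]
grip top [0.5059 0.1345]
grip bot [0.4972 0.1354]
strip end [0.4632 0.162 ]
rider px 265.3888888888889 247.5 18
[0.52754  0.171805 0.016   ]
s FL [0.6061 0.1763]
s FR [ 0.6332 -0.0036]
s BR [0.7868 0.032 ]
s doorFL [0.5316 0.1638]
s doorFR [ 0.5639 -0.0136]
s grip top [0.4985 0.136 ]
s grip bot [0.4981 0.1327]
```

Units first: shifts go in shares of 50 mm and turns go in shares of pi/2 rad. So -0.04 m is -0.8, -0.029 m is -0.58.

```bash
R10='x'; echo '[-0.8,-0.58,0,0,1,-0.8,-0.58,0,0,1,-0.8,-0.58,0,0,1,-0.8,-0.58,0,0,1,-0.8,-0.58,0,0,1,-0.8,-0.58,0,0,1,-0.8,-0.58,0,0,1,-0.8,-0.58,0,0,1,-0.8,-0.58,0,0,1,-0.4,-0.4,0,0,1]' > rows.txt && python3 -m creep rows.txt
echo '[0,0,0,0.0949,1,0,0,0,0.0949,1,0,0,0,0.0949,1,0,0,0,0.0949,1,0,0,0,0.0949,1,0,0,0,0.0949,1,0,0,0,0.0949,1,0,0,0,0.0949,1,0,0,0,0.0949,1,0,0,0,0.0949,1]' > rows.txt && python3 -m creep rows.txt
echo '[0,0,0,0.0949,1,0,0,0,0.0949,1,0,0,0,0.0949,1,0,0,0,0.0949,1,0,0,0,0.0949,1,0,0,0,0.0949,1,0,0,0,0.0949,1,0,0,0,0,1,0,0,0,0,1]' > rows.txt && python3 -m creep rows.txt
cat >> h.py <<'E'
def tool(p,yaw_y,st=None):
    "rows needed: shift in tool axes to put TCP at p; turn so tool y has world angle yaw_y (mod pi)"
    st=st or readout.observe(); M=R.from_rotvec(st["ee_rot"]).as_matrix()
    a=np.arctan2(M[1,1],M[0,1]); t=-(yaw_y-a); t=(t+np.pi/2)%np.pi-np.pi/2
    print("pos",np.round(st["position"],4),"yang",round(a,3),"shift",np.round(M.T@(np.array(p)-st["position"]),4),"turn",round(t,3),"q",np.round(st["joints"],2),"z",M[:,2].round(3),"F",np.round(st["force"],1),"t",st["clock"])
E
python3 - <<'E'
from h import *
tool([.5,.135,.129],np.pi/2+.165)
im,T=shot("wrist"); cv2.imwrite("pics/w1.png",im["image"])
for k in ["door_handle","rider","door_hinge"]: find(im,T,k,3)
for p in [(.5,.135,.099),(.5,.135,.052),(.5275,.172,.016),(.629,0,.108)]: print(p,np.round(proj(im,T,p)))
E
```

```text
clock: 2.2
position: [0.4921, 0.1453, 0.2926]
ee_rot: [0.691, 3.063, -0.001]
force: [0.0, 0.4, 0.1]
width: 0.999
gripper_force: 0.0
clock: 3.2
position: [0.4903, 0.1495, 0.2923]
ee_rot: [-2.588, -1.781, -0.0]
force: [-0.4, -0.0, 0.1]
width: 0.999
gripper_force: 0.0
clock: 4.1
position: [0.4903, 0.1496, 0.2923]
ee_rot: [-3.13, -0.272, -0.0]
force: [0.5, -0.1, -0.3]
width: 1.001
gripper_force: 0.0
pos [0.4903 0.1496 0.2923] yang -1.397 shift [0.0071 0.0161 0.1633] turn 0.008 q [-0.94  0.28  0.69  1.88 -0.2   1.05 -1.57] z [ 0.  0. -1.] F [ 0.5 -0.1 -0.3] t 4.1
door_handle [0.577 0.093 0.107] 0.77 [415. 132.]
door_handle [0.615 0.127 0.097] 0.49 [377.  67.]
rider [0.614 0.124 0.096] 0.68 [380.  69.]
rider [0.524 0.181 0.021] 0.41 [287. 174.]
door_hinge [0.583 0.092 0.106] 0.88 [419. 123.]
(0.5, 0.135, 0.099) [334. 225.]
(0.5, 0.135, 0.052) [331. 213.]
(0.5275, 0.172, 0.016) [296. 171.]
(0.629, 0, 0.108) [570.  77.]
```

View pics/w1.png

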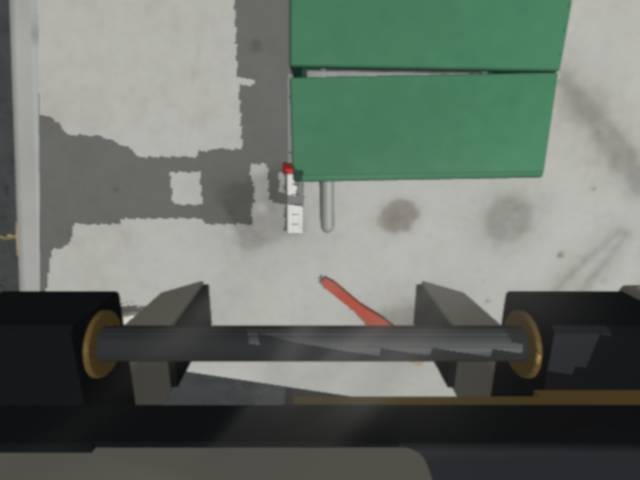

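Wrist view: the handle's outer end is at (328,226), the rider at (289,168), the strip end at (294,233), and the carcass front edge runs from (292,70) to (557,70).

```bash
python3 - <<'E'
from h import *
im,T=shot("wrist")
for n,u,v,z in [("FL",291,70,.11),("FR",557,72,.11),("dFL",296,181,.108),("dFR",543,178,.108),("grip",328,225,.099),("strip",294,233,.008),("rider",289,168,.016)]: print(n,onplane(im,T,u,v,z).round(4))
E
```

```text
FL [0.601  0.1834 0.11  ]
FR [0.6297 0.01   0.11  ]
dFL [0.5294 0.1686 0.108 ]
dFR [ 0.5616 -0.0052  0.108 ]
grip [0.4994 0.1394 0.099 ]
strip [0.4651 0.1645 0.008 ]
rider [0.5291 0.1792 0.016 ]
```

To row units: 0.045 m is 0.9, 0.013 m is 0.26.

```bash
echo '[0.14,0.26,0,0,1,0,0,0.9,0,1,0,0,0.9,0,1,0,0,0.8,0,1,0,0,0.66,0,1,0,0,0,0,0,0,0,0,0,0,0,0,0,0,0,0,0,0,0,0,0,0,0,0,0]' > rows.txt && python3 -m creep rows.txt 15
echo '[0,0,0,0,0,0,0,0,0,0,0,0,0,0,0]' > rows.txt && python3 -m creep rows.txt; python3 -c "
from h import *
tool([.5,.138,.129],np.pi/2+.165)"
```

```text
clock: 5.35
position: [0.5001, 0.1382, 0.1305]
ee_rot: [-3.129, -0.265, -0.003]
force: [0.1, 0.4, 0.6]
width: 0.614
gripper_force: 0.0
clock: 5.65
position: [0.4994, 0.1379, 0.1294]
ee_rot: [-3.13, -0.265, -0.0]
force: [0.3, 0.3, 1.0]
width: 0.351
gripper_force: 0.0
pos [0.4994 0.1379 0.1294] yang -1.402 shift [ 0.0006 -0.      0.0004] turn 0.004 q [-0.78  0.51  0.56  2.04 -0.42  0.7  -1.35] z [ 0.  0. -1.] F [0.3 0.3 1. ] t 5.65
```

```bash
echo '[0,0,0,0,0,0,0,0,0,0,0,0,0,0,0,0,0,0,0,0]' > rows.txt && python3 -m creep rows.txt; python3 - <<'E'
from h import *
tool([.5,.138,.129],np.pi/2+.165)
# arc in tool axes: gripper turns with the door; chord per 0.1 rad step from the current tool frame
st=readout.observe(); M=R.from_rotvec(st["ee_rot"]).as_matrix()
h=np.array([.628,.004]); g=np.array(st["position"][:2]); r=g-h; print("r",np.hypot(*r))
for s in (.1,.12,.14):
    c,si=np.cos(s),np.sin(s); d=np.array([[c,-si],[si,c]])@r-r; print(s,(M.T@np.r_[d,0]).round(4))
E
```

```text
clock: 6.05
position: [0.4985, 0.1387, 0.1291]
ee_rot: [-3.129, -0.266, 0.003]
force: [-2.5, 3.8, 2.1]
width: 0.105
gripper_force: 15.0
pos [0.4985 0.1387 0.1291] yang -1.401 shift [0.0014 0.0009 0.    ] turn 0.005 q [-0.78  0.51  0.56  2.04 -0.42  0.7  -1.35] z [-0.002  0.001 -1.   ] F [-2.5  3.8  2.1] t 6.05
r 0.18685842861927898
0.1 [-0.0149  0.0112  0.    ]
0.12 [-0.0178  0.0137  0.    ]
0.14 [-0.0206  0.0161  0.    ]
```

To row units: -0.015 m is -0.3, 0.011 m is 0.22, -0.1 rad / 1.5708 = -0.0637.

```bash
echo '[-0.3,0.22,0,-0.0637,0,-0.3,0.22,0,-0.0637,0,-0.3,0.22,0,-0.0637,0,-0.3,0.22,0,-0.0637,0,-0.3,0.22,0,-0.0637,0,-0.3,0.22,0,-0.0637,0]' > rows.txt && python3 -m creep rows.txt
```

```text
clock: 6.65
position: [0.4468, 0.0413, 0.1293]
ee_rot: [2.908, 1.182, 0.007]
force: [13.4, -1.5, -16.1]
width: 0.102
gripper_force: 15.0
```

To row units: -0.015 m is -0.3, -0.014 m is -0.28, -0.1 rad / 1.5708 = -0.0637.

```bash
echo '[-0.28,0.24,0,-0.0637,0,-0.28,0.24,0,-0.0637,0,-0.3,0.24,0,-0.0637,0,-0.3,0.22,0,-0.0637,0]' > rows.txt && python3 -m creep rows.txt
```

```text
clock: 7.05
position: [0.4482, -0.0328, 0.1293]
ee_rot: [2.615, 1.738, 0.003]
force: [9.5, 3.0, -11.3]
width: 0.105
gripper_force: 15.0
```

To row units: -0.015 m is -0.3, -0.014 m is -0.28, -0.1 rad / 1.5708 = -0.0637.

```bash
echo '[-0.28,0.24,0,-0.0637,0,-0.28,0.24,0,-0.0637,0,-0.3,0.24,0,-0.0637,0,-0.3,0.22,0,-0.0637,0]' > rows.txt && python3 -m creep rows.txt;  echo '[-0.3,0.22,0,-0.0637,0,-0.3,0.22,0,-0.0637,0,-0.3,0.22,0,-0.0637,0,0,0,0,0,0,0,0,0,0,0]' > rows.txt && python3 -m creep rows.txt; python3 -c "
from h import *
tool([.5,.138,.129],np.pi/2+.165)"
```

```text
clock: 7.45
position: [0.4782, -0.1006, 0.1293]
ee_rot: [2.22, 2.223, 0.0]
force: [3.7, 4.6, -2.2]
width: 0.104
gripper_force: 15.0
clock: 7.95
position: [0.5167, -0.1409, 0.1293]
ee_rot: [1.866, 2.526, 0.003]
force: [3.0, 3.4, -1.1]
width: 0.103
gripper_force: 15.0
pos [ 0.5167 -0.1409  0.1293] yang 0.298 shift [0.2715 0.066  0.0004] turn -1.438 q [ 0.1   0.49  0.09  1.97 -0.07  0.68  0.53] z [ 0.002  0.001 -1.   ] F [ 3.   3.4 -1.1] t 7.95
```

To row units: -0.04 m is -0.8, -0.03 m is -0.6.

```bash
echo '[0,0,0,0,0.5,0,0,0,0,0.5,0,0,0,0,0.5,0,0,0,0,0.5,0,0,0,0,0.5,0,0,-0.6,0,0.5,0,0,-0.8,0,0.5,0,0,-0.8,0,0.5,0,0,-0.8,0,0.5,0,0,0,0,0.5]' > rows.txt && python3 -m creep rows.txt; python3 - <<'E'
from h import *
tool([.5,.1,.135],.165)
im,T=shot("wrist"); cv2.imwrite("pics/w2.png",im["image"])
for k in ["tray_handle","tray_pointer","rider"]: find(im,T,k,2)
im,T=shot("top"); a=im["image"]; cv2.imwrite("pics/t2.png",cv2.resize(a[160:310,220:400],None,fx=4,fy=4,interpolation=2))
for k in ["tray_handle","tray_pointer","rider"]: find(im,T,k,2)
E
```

```text
clock: 8.95
position: [0.5174, -0.1418, 0.2846]
ee_rot: [1.863, 2.52, 0.007]
force: [0.1, 0.6, 0.3]
width: 0.498
gripper_force: 0.0
pos [ 0.5174 -0.1418  0.2846] yang 0.298 shift [0.2369 0.053  0.1491] turn 0.133 q [ 0.08  0.29  0.12  1.81 -0.04  1.03  0.51] z [ 0.009 -0.001 -1.   ] F [0.1 0.6 0.3] t 8.95
tray_handle [0.623 0.039 0.064] 0.58 [517.  38.]
tray_pointer [0.619 0.041 0.063] 0.91 [513.  33.]
tray_pointer [ 0.555 -0.052  0.108] 0.39 [401. 132.]
tray_handle [0.608 0.094 0.093] 0.94 [289. 214.]
tray_pointer [0.602 0.089 0.09 ] 0.67 [291. 216.]
```

View pics/t2.png

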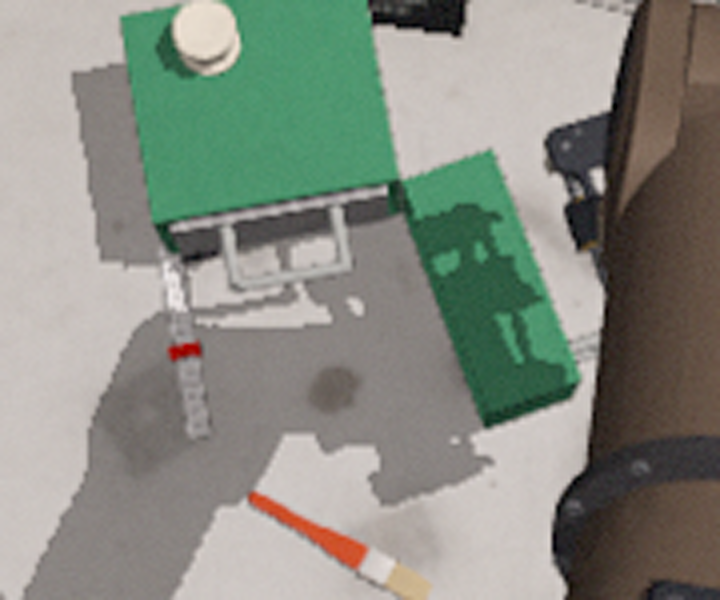

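View pics/w2.png

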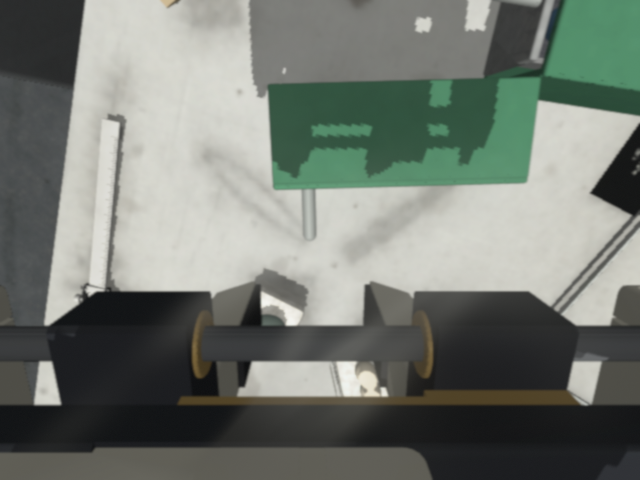

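Door is open past a right angle. Top crop: the tray bar runs from (235,283) to (348,267), the rider is fully visible at (185,350), and the strip ends at (197,435).

```bash
cat >> h.py <<'E'
def rider(im,T,box=None):
    hsv=cv2.cvtColor(im["image"],cv2.COLOR_BGR2HSV); m=(((hsv[...,0]<6)|(hsv[...,0]>174))&(hsv[...,1]>140)&(hsv[...,2]>60)).astype(np.uint8)
    n,l,s,c=cv2.connectedComponentsWithStats(m)
    for i in range(1,n):
        p=onplane(im,T,*c[i],.014)
        if abs(p[0]-.528)<.03 and abs(p[1]-.175)<.03 and s[i,4]>4: print("rider px",c[i].round(1),s[i],p.round(4))
E
python3 - <<'E'
from h import *
im,T=shot("top"); rider(im,T)
P=lambda u,v,z:onplane(im,T,220+u/4,160+v/4,z)[:2].round(4)
a,b=P(238,282,.091),P(346,267,.091); m=(a+b)/2; print(a,b,m,np.hypot(*(a-b)),"yaw",np.arctan2(-(a-b)[0],(a-b)[1]))
print("end",P(198,436,.008),"FL",P(154,225,.11),"FR",P(398,183,.11))
tool([*m,.135],.165)
E
```

```text
rider px [265.5 247.2] [262 246   8   4  24] [0.5287 0.1716 0.014 ]
[0.561  0.1222] [0.57   0.0447] [0.5655  0.08345] 0.07802083055184686 yaw 0.11561117923188342
end [0.4632 0.1605] FL [0.5996 0.1798] FR [0.626  0.0059]
pos [ 0.5148 -0.1411  0.2783] yang 0.298 shift [0.1996 0.1146 0.1433] turn 0.133 q [ 0.08  0.3   0.12  1.82 -0.04  1.03  0.51] z [-0.002  0.    -1.   ] F [-0.2  0.2  0.9] t 9.4
```

To row units: 0.04 m is 0.8, 0.03 m is 0.6, 0.133 rad / 1.5708 = 0.0847.

```bash
echo '[0.8,0.46,0,0,0.38,0.8,0.46,0,0,0.38,0.8,0.46,0,0,0.38,0.8,0.46,0,0,0.38,0.8,0.46,0,0.0847,0.38,0,0,0.6,0,0.38,0,0,0,0,0.38,0,0,0,0,0.38]' > rows.txt && python3 -m creep rows.txt; python3 - <<'E'
from h import *
tool([.565,.084,.135],.16)
im,T=shot("wrist"); cv2.imwrite("pics/w3.png",im["image"]); rider(im,T)
for p in [(.565,.084,.093),(.5287,.1716,.014)]: print(proj(im,T,p))
E
```

```text
clock: 10.2
position: [0.5659, 0.0826, 0.2488]
ee_rot: [-2.031, -2.396, 0.004]
force: [0.9, 0.4, 1.0]
width: 0.381
gripper_force: 0.0
pos [0.5659 0.0826 0.2488] yang 0.165 shift [ 0.0016 -0.0004  0.1138] turn 0.005 q [-0.28  0.39  0.06  1.76 -0.02  0.99 -0.05] z [-0.002 -0.001 -1.   ] F [0.9 0.4 1. ] t 10.2
rider px [286.4 104.9] [281  90  11  31 299] [0.5297 0.1746 0.014 ]
(np.float64(310.65013586737825), np.float64(245.78867240549016))
(np.float64(284.56527184204236), np.float64(108.52876934572939))
```

View pics/w3.png

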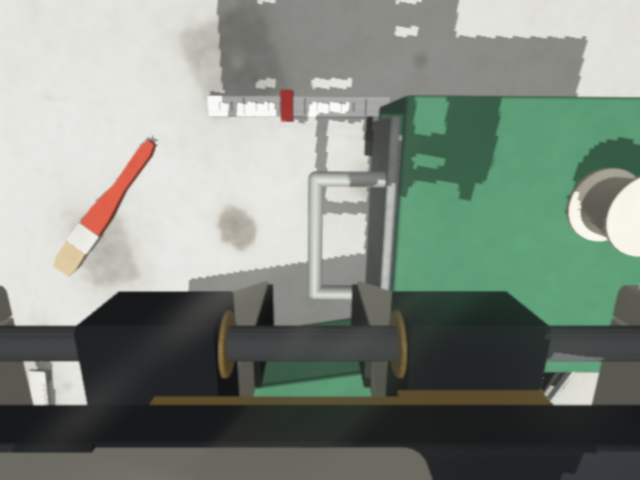

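Wrist view: the bar runs from (316,178) to (316,294), the panel top edge is at u≈393, the rider at (286,105), and something dark (probably the pointer) at (370,128).

```bash
python3 - <<'E'
from h import *
im,T=shot("wrist"); a=im["image"]; cv2.imwrite("pics/w3c.png",cv2.resize(a[80:200,200:420],None,fx=3.6,fy=3.6,interpolation=2))
A=onplane(im,T,316.5,178,.09);B=onplane(im,T,316.5,294,.09);print(A,B,(A+B)/2)
print("pan",onplane(im,T,390,235,.098),"ptr",onplane(im,T,370,122,.027))
tool([*((A+B)/2)[:2],.135],.16)
E
```

```text
[0.56231008 0.1286728  0.09      ] [0.57590527 0.0481415  0.09      ] [0.56910768 0.08840715 0.09      ]
pan [0.61594788 0.10075266 0.098     ] ptr [0.59827196 0.17187322 0.027     ]
pos [0.5668 0.0822 0.2501] yang 0.163 shift [0.0058 0.0032 0.1151] turn 0.003 q [-0.28  0.39  0.06  1.76 -0.02  0.99 -0.05] z [ 0.001 -0.    -1.   ] F [ 0.2 -0.6 -0.5] t 10.3
```

View pics/w3c.png

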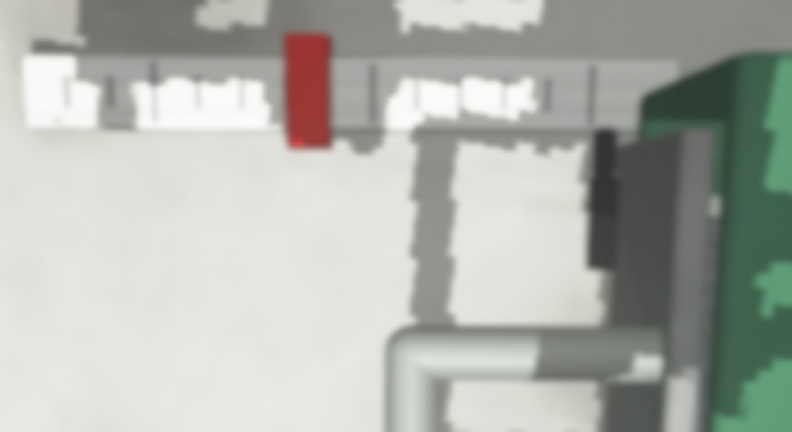

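To row units: 0.035 m is 0.7, 0.03 m is 0.6.

```bash
echo '[0.08,0.02,0.6,0,0.38,0,0,0.7,0,0.38,0,0,0.6,0,0.38,0,0,0.4,0,0.38,0,0,0,0,0.38,0,0,0,0,0.38]' > rows.txt && python3 -m creep rows.txt; echo '[0,0,0,0,0,0,0,0,0,0,0,0,0,0,0,0,0,0,0,0,0,0,0,0,0,0,0,0,0,0,0,0,0,0,0]' > rows.txt && python3 -m creep rows.txt 25; python3 -c "
from h import *
tool([.5,.138,.129],.165)"
```

```text
clock: 10.9
position: [0.5674, 0.0871, 0.1354]
ee_rot: [2.032, 2.395, 0.001]
force: [0.1, -0.8, 0.2]
width: 0.381
gripper_force: 0.0
clock: 11.6
position: [0.5664, 0.0879, 0.1349]
ee_rot: [-2.031, -2.397, 0.0]
force: [-4.0, -0.4, 6.8]
width: 0.099
gripper_force: 25.0
pos [0.5664 0.0879 0.1349] yang 0.165 shift [ 0.0603 -0.0573  0.0059] turn -0.0 q [-0.28  0.53  0.04  1.87 -0.03  0.74 -0.05] z [-0.  0. -1.] F [-4.  -0.4  6.8] t 11.6
```

```bash
python3 - <<'E'
from h import *
st=readout.observe(); im=cams.get_image("wrist")
s2=dict(position=[.5668,.0822,.2501],ee_rot=R.from_matrix(np.array([[np.sin(.163),np.cos(.163),0],[-np.cos(.163),np.sin(.163),0],[0,0,-1.]]).T.T).as_rotvec())
T=c2w(im,s2); p=onplane(im,T,367.5,116,.027); r=onplane(im,T,285.6,105,.014); u=np.array([np.cos(.163),np.sin(.163),0])
print(p,r,"along",(p-r)@u)
T=c2w(im,st); rider(im,T); print(proj(im,T,p),proj(im,T,r)); cv2.imwrite("pics/w4.png",im["image"])
E
```

```text
Traceback (most recent call last):
  File "scipy/spatial/transform/_rotation.pyx", line 1143, in scipy.spatial.transform._rotation.Rotation.from_matrix
ValueError: Non-positive determinant (left-handed or null coordinate frame) in rotation matrix 0: [[ 0.16227917  0.98674489  0.        ]
 [-0.98674489  0.16227917  0.        ]
 [ 0.          0.         -1.        ]].
```

```bash
python3 - <<'E'
from h import *
st=readout.observe(); im=cams.get_image("wrist")
a=.163; s2=dict(position=[.5668,.0822,.2501],ee_rot=R.from_matrix([[-np.sin(a),np.cos(a),0],[np.cos(a),np.sin(a),0],[0,0,-1.]]).as_rotvec())
T=c2w(im,s2); p=onplane(im,T,367.5,116,.027); r=onplane(im,T,285.6,105,.014); u=np.array([np.cos(.163),np.sin(.163),0])
print(p,r,"along",(p-r)@u)
T=c2w(im,st); rider(im,T); print(proj(im,T,p),proj(im,T,r)); cv2.imwrite("pics/w4.png",im["image"])
E
```

```text
[0.59598599 0.17607213 0.027     ] [0.53060816 0.1744436  0.014     ] along 0.06477551977390905
rider px [268.5  99.3] [259  76  20  48 873] [0.5295 0.1745 0.014 ]
(np.float64(398.8441423376237), np.float64(117.16932277567845)) (np.float64(270.6516285357559), np.float64(99.85456497963688))
```

To row units: -0.01 m is -0.2, -0.003 m is -0.06.

```bash
echo '[0,-0.2,0,0,0,0,-0.2,0,0,0,0,-0.2,0,0,0,0,-0.2,0,0,0,0,-0.2,0,0,0,0,-0.2,0,0,0,0,-0.06,0,0,0,0,0,0,0,0,0,0,0,0,0,0,0,0,0,0]' > rows.txt && python3 -m creep rows.txt; python3 - <<'E'
from h import *
im,T=shot("wrist"); rider(im,T); a=im["image"]; cv2.imwrite("pics/w5.png",cv2.resize(a[20:170,230:430],None,fx=4,fy=4,interpolation=2))
im,T=shot("top"); rider(im,T); a=im["image"]; cv2.imwrite("pics/t5.png",cv2.resize(a[200:280,230:340],None,fx=7,fy=7,interpolation=2))
E
```

```text
clock: 12.7
position: [0.5064, 0.0784, 0.1349]
ee_rot: [2.029, 2.395, 0.006]
force: [7.3, 0.9, -4.5]
width: 0.097
gripper_force: 25.0
rider px [382.9 100.4] [372  77  22  48 880] [0.5292 0.1745 0.014 ]
rider px [264.1 247.4] [262 246   5   4  15] [0.5284 0.176  0.014 ]
```

View pics/w5.png

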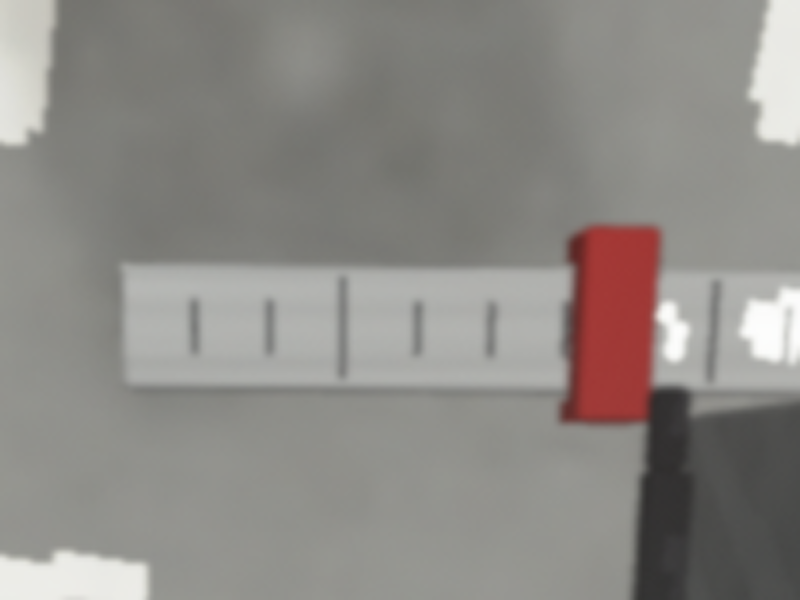

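The pointer tip (crop 669,392) still stands just inward of the rider's top face (582–658, middle 620).

```bash
python3 - <<'E'
from h import *
im,T=shot("wrist"); tool([.5,.1,.135],.165)
p=onplane(im,T,397.3,118,.027); r=onplane(im,T,385,101,.017)
for a in (.155,.165,.175): u=np.array([np.cos(a),np.sin(a),0]); print(p,r,(p-r)@u)
E
```

```text
pos [0.5064 0.0784 0.1349] yang 0.165 shift [ 0.0224 -0.0028 -0.0001] turn 0.0 q [-0.29  0.45  0.04  2.02 -0.03  0.67 -0.07] z [ 0.005  0.001 -1.   ] F [ 6.8  2.8 -3.2] t 12.85
[0.53589367 0.16621327 0.027     ] [0.52981988 0.17408686 0.017     ] 0.00478544432645943
[0.53589367 0.16621327 0.027     ] [0.52981988 0.17408686 0.017     ] 0.004698037767312122
[0.53589367 0.16621327 0.027     ] [0.52981988 0.17408686 0.017     ] 0.004610161408303102
```

To row units: -0.0025 m is -0.05, -0.0023 m is -0.046.

```bash
echo '[0,-0.05,0,0,0,0,-0.046,0,0,0,0,0,0,0,0,0,0,0,0,0,0,0,0,0,0,0,0,0,0,0,0,0,0,0,0,0,0,0,0,0]' > rows.txt && python3 -m creep rows.txt; python3 - <<'E'
from h import *
im,T=shot("wrist"); rider(im,T); tool([.5,.1,.135],.165); a=im["image"]; cv2.imwrite("pics/w6.png",cv2.resize(a[50:170,330:490],None,fx=5,fy=5,interpolation=2))
im,T=shot("top"); a=im["image"]; cv2.imwrite("pics/t6.png",cv2.resize(a[160:310,220:400],None,fx=4,fy=4,interpolation=2))
E
```

```text
clock: 13.65
position: [0.5018, 0.0776, 0.1349]
ee_rot: [2.029, 2.395, 0.007]
force: [7.6, 3.0, -3.9]
width: 0.097
gripper_force: 25.0
rider px [391.5  98.7] [381  77  22  48 812] [0.5288 0.1754 0.014 ]
pos [0.5018 0.0776 0.135 ] yang 0.165 shift [ 0.0224  0.0019 -0.    ] turn 0.0 q [-0.29  0.44  0.04  2.03 -0.03  0.66 -0.07] z [ 0.005  0.002 -1.   ] F [ 7.7  2.3 -5.1] t 13.7
```

View pics/w6.png

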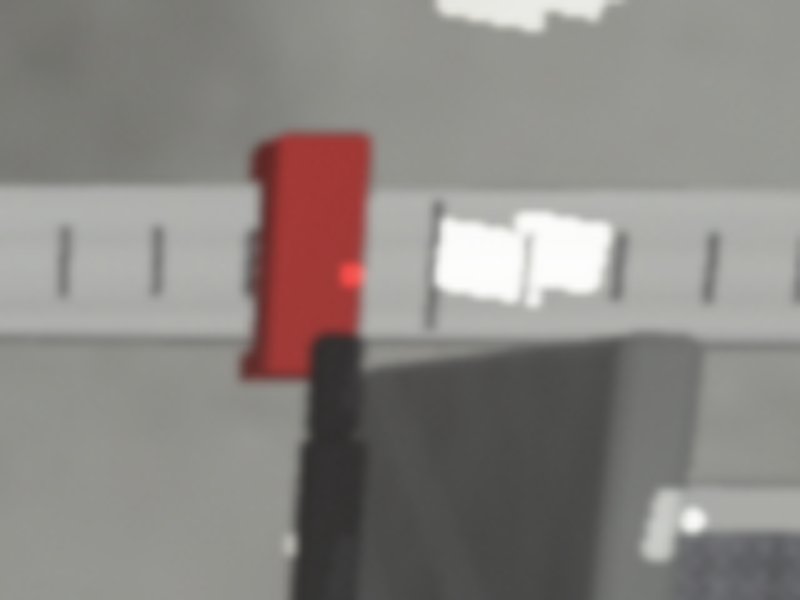

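View pics/t6.png

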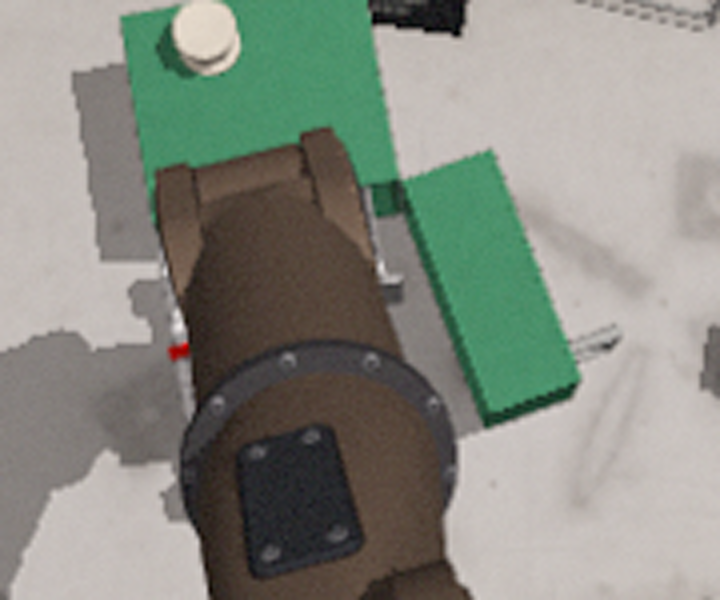

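```bash
python3 - <<'E'
from h import *
im,T=shot("wrist"); u=np.array([np.cos(.165),np.sin(.165),0])
p=onplane(im,T,397.4,118,.027)
for z in(.016,.017): print((p-onplane(im,T,392.4,118,z))@u)
print("mm/px",(onplane(im,T,397.4,118,.027)-onplane(im,T,396.4,118,.027))@u,T[:3,3],T[:3,2])
st=readout.observe(); print(np.abs(st["dq"]).max())
E
```

```text
0.00023268182810020282
0.0004380395146557425
mm/px 0.000498350350768318 [0.48975549 0.15018926 0.22694287] [ 0.04976935 -0.26546072 -0.96283624]
0.0009361333711800812
```

Pointer is within about 0.5 mm of the rider's middle, the arm is still, the door is open, and the bar is gripped.

```bash
python3 -c "
from h import *
print(workorder.sign_off())"
```

```text
the job is handed in; nothing more can be done
None
```

The door is open at about 100°, and the gripper is holding the tray still by its bar with the pointer about 0.5 mm from the rider's middle; I handed the job in at about 14 s, and no verdict came back.

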